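# Build up the spring plunger in its guide bracket

## Task

Assemble the spring plunger: swing the bracket's keeper lever right up and back out of the way, thread the plunger rod from its stand down through both ears of the bracket until its flange sits on the upper ear, and stack every cone washer from the bench on the rod's upper end so that neighbours always face opposite ways (rim to rim, hub to hub); work out which kind must go first. Put each washer on the same way up as it lies now, then swing the keeper lever fully down over the end of the rod, and leave the mug, the tape roll and the tape measure where they are.

Things in the scene. Friction and masses are not known exactly. Their poses are not given: they have to be found in the camera images.
- bracket: fixed aluminium guide bracket on a dark base 130x74x10 mm. Origin on the bench on the axis of its two aligned vertical holes (16 mm); x points from that axis to the hinge post, y along the lever's hinge, z up. Two level ears 10 mm thick, 56 mm wide, x = -29 to 37 mm, tops at z = 32 and 72 mm. Post: x = 64 to 86 mm, y within 17 mm, 156 mm high
- upper_hole (a point): centre of the mouth of the hole in the upper ear, 72 mm above the bench
- lower_hole (a point): centre of the mouth of the hole in the lower ear, 32 mm above the bench
- keeper_hinge (a point): hinge axis of the keeper lever (along the bracket's y), on the post 75 mm from the hole axis, 142 mm above the bench
- keeper (a joint): keeper lever angle, rad: 0 = down, level over the hole axis (hard stop; bar 12 mm wide, 10 mm thick, underside then 137 mm above the bench); grows as the knob rises and goes over to the post side; 1.9 = fully up and back (stop). Stiff hinge: it stays where it is left; about 1.5 N at the knob moves it
- keeper_knob (a point): centre of the black ball knob, 20 mm diameter, at the end of the keeper lever, 115 mm from the hinge; at 0 it is on the side of the hole axis away from the post, 40 mm from it
- rod: loose steel plunger rod, 119 mm long, 200 g, upright in its stand. Origin: centre of its flange's underside; z along the rod, up. Flange 52 mm diameter, z 0 to 5 mm; below it a 14 mm shaft 56 mm long, last 8 mm tapered; above the flange an 11 mm arbor up to z = 63 mm, top 5 mm tapered. Seated, its origin is at upper_hole
- rod_top (a point): top end of the rod's arbor, 63 mm above the rod's origin
- stand: fixed black plastic block 70x70 mm, 62 mm high (foot 90x90x6 mm), with a 59 mm deep, 17 mm hole in its top in which the rod stands, flange on top of the block. Origin under its centre on the bench
- washer_a: loose steel cone washer (disc spring), 44 mm diameter, 9 mm high, 15 mm bore, 40 g, lying on the bench cup up, like a small dish. Origin: bore axis at the underside, z up. Rim: cylinder 44 mm wide, 5 mm high, at the top, 4 to 9 mm above its origin; the hub is at the bottom. Hub 4 mm high; flat rim face 34 to 44 mm, flat hub face 15 to 26 mm diameter. May be absent (None)
- washer_b: loose steel cone washer (disc spring), 44 mm diameter, 9 mm high, 15 mm bore, 40 g, lying on the bench cup up, like a small dish. Origin: bore axis at the underside, z up. Rim: cylinder 44 mm wide, 5 mm high, at the top, 4 to 9 mm above its origin; the hub is at the bottom. Hub 4 mm high; flat rim face 34 to 44 mm, flat hub face 15 to 26 mm diameter. May be absent (None)
- washer_c: loose steel cone washer (disc spring), 44 mm diameter, 9 mm high, 15 mm bore, 40 g, lying on the bench cup up, like a small dish. Origin: bore axis at the underside, z up. Rim: cylinder 44 mm wide, 5 mm high, at the top, 4 to 9 mm above its origin; the hub is at the bottom. Hub 4 mm high; flat rim face 34 to 44 mm, flat hub face 15 to 26 mm diameter. May be absent (None)
- washer_d: loose steel cone washer (disc spring), 44 mm diameter, 9 mm high, 15 mm bore, 40 g, lying on the bench cup down, like a low dome. Origin: bore axis at the underside, z up. Rim: cylinder 44 mm wide, 5 mm high, at the bottom, 0 to 5 mm above its origin; the hub is at the top. Hub 4 mm high; flat rim face 34 to 44 mm, flat hub face 15 to 26 mm diameter. May be absent (None)
- washer_e: loose steel cone washer (disc spring), 44 mm diameter, 9 mm high, 15 mm bore, 40 g, lying on the bench cup down, like a low dome. Origin: bore axis at the underside, z up. Rim: cylinder 44 mm wide, 5 mm high, at the bottom, 0 to 5 mm above its origin; the hub is at the top. Hub 4 mm high; flat rim face 34 to 44 mm, flat hub face 15 to 26 mm diameter. May be absent (None)
- washer_f: loose steel cone washer (disc spring), 44 mm diameter, 9 mm high, 15 mm bore, 40 g, lying on the bench cup down, like a low dome. Origin: bore axis at the underside, z up. Rim: cylinder 44 mm wide, 5 mm high, at the bottom, 0 to 5 mm above its origin; the hub is at the top. Hub 4 mm high; flat rim face 34 to 44 mm, flat hub face 15 to 26 mm diameter. May be absent (None)
- mug: orange mug, 81 mm wide with handle, 101 mm tall, bystander, origin at its underside
- tape_roll: roll of masking tape, 104 mm diameter, 25 mm high, bystander, origin at its underside. (Near it the head of the fixed microscope hangs over the bench beyond x = 0.62, y about -0.26 to -0.42, eyepieces 0.27 m up: keep gripper and arm clear)
- measure: yellow pocket tape measure, 54x57x30 mm, bystander, origin at its underside
Mind the look-alikes: they are no part of the job. What is shaped like the rod but black is not meant. Leave any blue look-alike of the washer_e alone.

How it is judged:
On the way, in this order (a step that is already met when the one before it is completed fails the run):
1. the keeper lever is swung up and back, past 1.4 rad (value of joint keeper above 1.4 rad), for 0.2 s.
2. the rod is through both ears, upright, its flange on the upper ear (distance between rod and upper_hole below 0.005 m and angle between rod's own z axis and vertical below 0.08 rad), for 0.2 s.
3. all washers present are on the rod above its flange, as they lay, neighbours facing opposite ways (all of step 2 and horizontal distance between each of washer_a, washer_b, washer_c, washer_d, washer_e, washer_f and rod below 0.008 m and z of washer_a in the frame of rod between 0.002 and 0.056 m and angle between each of washer_a, washer_b, washer_c, washer_d, washer_e, washer_f's own z axis and vertical below 0.15 rad and z of washer_b in the frame of rod between 0.002 and 0.056 m and z of washer_c in the frame of rod between 0.002 and 0.056 m and z of washer_d in the frame of rod between 0.002 and 0.056 m and z of washer_e in the frame of rod between 0.002 and 0.056 m and z of washer_f in the frame of rod between 0.002 and 0.056 m and distance between washer_a and washer_b above 0.012 m and distance between each of washer_a, washer_b and washer_c above 0.012 m and distance between washer_d and washer_e above 0.012 m and distance between each of washer_d, washer_e and washer_f above 0.012 m), for 0.2 s.
At the end, for the whole second after the job is handed in: Keeper under 0.1 rad; flange within 5 mm of upper_hole, rod tilt < 0.08 rad; each washer present, same way up as at first, within 8 mm of the rod axis, 2 to 56 mm above the rod origin, tilt < 0.15 rad; washers facing alike over 12 mm apart (never neighbours); all at rest (all of step 3 and value of joint keeper below 0.1 rad and linear speed of each of washer_a, washer_b, washer_c, washer_d, washer_e, washer_f, rod below 0.03 m/s); the robot touches nothing.
It fails at once if the mug, tape roll or tape measure is pushed more than 3 cm (distance of any of mug, tape_roll, measure from where it was at the start of the episode above 0.03 m).
Of washer_a, washer_b, washer_c only 2 to 3 are there at a start; the rules pass over those that are not, and their reading is None.
Of washer_d, washer_e, washer_f only 2 to 3 are there at a start; the rules pass over those that are not, and their reading is None.
At some moment in a run one of washer_a, washer_b, washer_c, washer_d, washer_e, washer_f may be knocked a few centimetres aside while the robot is not near it.
It also fails if it takes over 210 s, if anything falls off the work surface, if the arm or the gripper's body presses on something with over 40 N, if the wrist force passes 120 N, or if a joint passes its speed limit or range.

## Robot

A 6-joint arm with a two-finger parallel gripper is mounted at the origin on a cart in front of the work surface, level with it; the furniture and walls round the work are solid. World frame = base frame: x ahead of the robot, y to its left, z up, the work surface at z = 0. Lengths are in m, angles in rad, forces in N, time in s.
With the tool pointing down it reaches from about 0.375 to 0.9 m from the base axis. Payload 3.1 kg.
Tool frame: the origin (TCP) lies on the centre line of the jaws, within the pads' length; the fingertips stand robot.tip_reach ahead of it and the grasp point (between the pads) lies 8 mm behind it (robot.tip_reach is the distance from the TCP to the fingertips, in m); z points along the fingers, y is the line along which they close (so a half turn about z gives the same grasp; the last joint's range is limited). The gripper opens to 87 mm and grips with 3 to 60 N. Pads are 19 mm wide; open, the fingers measure 117 mm over their backs; the gripper's body (75 mm by 190 mm) begins 51 mm behind the grasp point.
Start: joints at [1.119, 0.527, 1.433, -0, 1.181, -0.178], TCP at [0.169, 0.602, 0.234] pointing down, gripper open.
Joint ranges: [-3.08, 3.08], [-0.75, 2.2], [0.22, 2.44], [-1.43, 4.57], [0, 2.65], [-2.85, 2.85]. Speed limits (rad/s): [2.79, 2.79, 3.14, 3.14, 3.14, 3.14].

## Interface

Orientations are given as a unit quaternion [x, y, z, w].
In Python, from rig import robot gives the robot as it stands.
- The arm moves only by the tool jog_arm, never from a script. Its argument "motion" is one flat list of numbers, 7 for each row, row after row: the shift along the tool's x, y, z scaled (see below), then the turn, a rotation vector about the tool's x, y, z scaled (see below), then the gripper's target within -1 to 1 (shut at 1, half-way at 0, fully open at -1). In form: [x, y, z, rx, ry, rz, hand, x, y, z, rx, ry, rz, hand, ...]. A call has 1 to 12 rows; each row shifts and turns the commanded pose from where the row before left it, along the tool's axes as they then stand; what a row does not reach is not made up. The controller multiplies each number of a shift by 4 cm and each number of a turn by 4 degrees. A row lasts 1/8 s, in which the tool goes at most 62.5 mm and 10.7 degrees, less where a joint would pass 70% of its speed; a pose out of reach is approached as far as the arm can. A call with a number of a shift or a turn outside -1 to 1 is refused whole. A call with a gripper value outside its range is refused whole. The fingers move at their own pace and stop on an object; "grip_force" is the grip in N (left out, the last holds). Time passes only in rows, so rows that do not move let the fingers close. It gives the time, the measured TCP pose, the force, the opening and the grip force at its end, in the units of the state.
- robot.get_obs(): the state, without advancing time (a new reading comes with each control period).
- robot.camera(name): name is "scene" or "top" or "wrist"; returns the picture (480x640x3 uint8, blue, green, red); there is no depth.
- robot.calibration(name): a dict with "fx", "fy", "cx", "cy" (pixels), "R" (3x3) and "t" (3): a world point X has camera coordinates R X + t; the wrist camera has in their place "T_tool_cam" (4x4, takes a point from camera to tool coordinates, whose origin is the TCP and whose axes are the flange's). Camera axes: x right, y down, z forward; pixel columns grow to the right and rows downward; lengths in m; the calibration is good to about 2 mm. A picture is of the moment at which its call begins: read the wrist's pose just before it. calibration takes no time and is no camera call.
- robot.hand_in(): hands the job in; it is judged then, once.
The state is a dict: "time": time; "q": joint angles; "joint_velocities": joint speeds; "joint_torque": joint torques, N m; "position": TCP position; "tool_rot": TCP orientation; "ft_force": force on the tool from outside, world axes, zero at the start; "moment": the same for the moment, N m; "grip_width": finger opening in m; "grip_force": force on a finger pad.
Only numpy, scipy, OpenCV 4.12 (cv2) and the standard library are available. Lean on these libraries where they do the work, as an engineer would, in place of code of your own. Each camera call takes 0.05 s, during which the arm holds its last target. There are 200 camera calls.

## Working session

There is one attempt and no reset: what is moved stays moved. The work goes in short steps, Python scripts to look and compute and a tool call to move; the robot and the scene stay as the last step left them, time stands still between calls to the robot, and variables do not carry over. Pictures are saved under pics/ and viewed, at most 14 in all, crops included, and the job is handed in when it is done.

Besides the shell and the picture viewer there is one more tool, called after ">>>" as name(argument=value, ...) on one line, values as JSON. jog_arm: Moves the arm, as the interface text tells. Shifts and turns lie within -1 to 1; 1 stands for 4 cm of shift or 4 degrees of turn. Its arguments: {"type":"object","properties":{"motion":{"type":"array","items":{"type":"number"}},"grip_force":{"type":"number"}},"required":["motion"]}

```bash
ls; mkdir -p pics
python3 - <<'E'
from rig import robot
import cv2
o=robot.get_obs(); print(o, robot.tip_reach)
for n in("scene","top"):
    cv2.imwrite(f"pics/{n}0.png",robot.camera(n)); print(n,robot.calibration(n))
print(robot.calibration("wrist"))
E
```

```text
pics
{'time': 0.0, 'q': array([ 1.11849291e+00,  5.28458972e-01,  1.43386888e+00, -4.86384408e-05,
        1.18137913e+00, -1.78464198e-01]), 'joint_velocities': array([-0.00021226,  0.00101619, -0.00068751, -0.00102861, -0.001124  ,
       -0.00158381]), 'joint_torque': array([ 7.15193582e-04, -4.40038991e+01, -1.76596445e+01,  6.33385079e-02,
        5.81982010e-02, -1.71392758e-04]), 'position': array([0.16867542, 0.6010927 , 0.23258665]), 'tool_rot': array([ 1.36482961e-01,  9.90641854e-01, -1.01199579e-03, -3.06532548e-04]), 'ft_force': array([0.23314308, 0.06214173, 0.19237329]), 'moment': array([-0.01790958, -0.01045792, -0.02257948]), 'grip_force': 0.0, 'grip_width': 0.0867171497077843} 0.011
scene {'fx': 518.592661347791, 'fy': 518.592661347791, 'cx': 321.07706453851597, 'cy': 238.2267643207569, 'R': array([[ 0.77517161, -0.63160939, -0.01336257],
       [-0.43028497, -0.51236366, -0.74319468],
       [ 0.46256224,  0.58185313, -0.66894179]]), 't': array([-0.47477924,  0.26046442,  1.13699191])}
top {'fx': 492.187484777514, 'fy': 492.187484777514, 'cx': 319.0273763208261, 'cy': 244.21950752123635, 'R': array([[ 0.02867074, -0.99957831,  0.00460318],
       [-0.99833101, -0.02886531, -0.0500198 ],
       [ 0.05013158, -0.0031614 , -0.99873762]]), 't': array([-0.07994166,  0.51533784,  1.25281339])}
{'fx': 336.62180838026063, 'fy': 336.62180838026063, 'cx': 326.4463880433787, 'cy': 239.96076204991414, 'T_tool_cam': array([[ 1.52653405e-04, -9.65114628e-01, -2.61827673e-01,
         7.18758634e-02],
       [ 9.99999982e-01,  1.77217972e-04, -7.02074580e-05,
         6.53148371e-04],
       [ 1.14158814e-04, -2.61827658e-01,  9.65114638e-01,
        -1.52350902e-01],
       [ 0.00000000e+00,  0.00000000e+00,  0.00000000e+00,
         1.00000000e+00]])}
```

View pics/scene0.png

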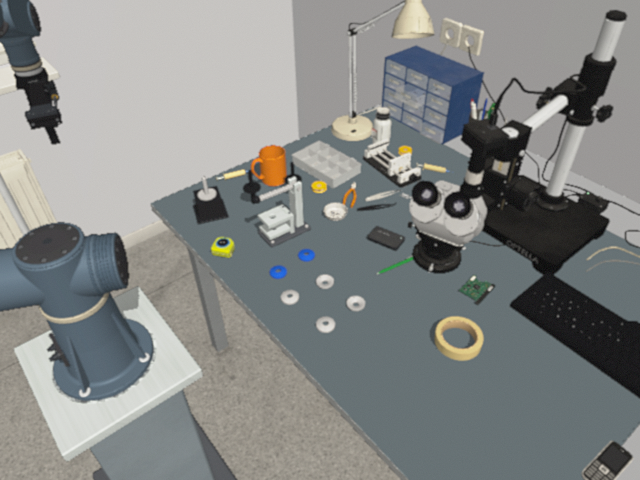

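View pics/top0.png

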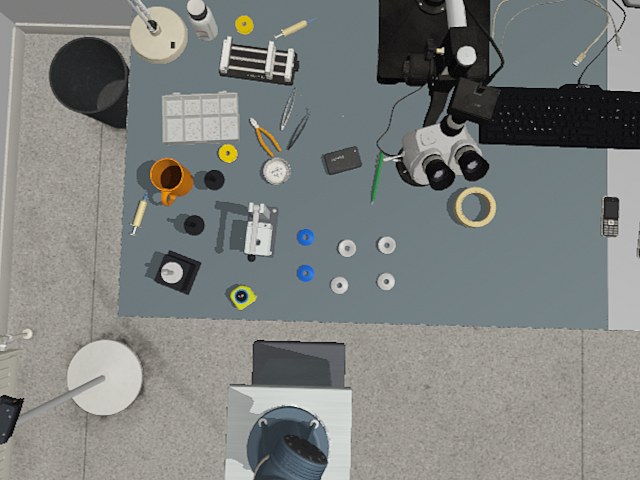

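Scene: bracket near top-view (258,235), knob (251,257), rod in its stand (173,271), four light washers (347,248), (387,245), (340,285), (386,282); two blue decoys, black decoys at (214,180) and (194,225).

```bash
cat > h.py <<'E'
from rig import robot
import numpy as np, cv2
from scipy.spatial.transform import Rotation as Rn
def cam(n):
    c=robot.calibration(n)
    if n=="wrist":
        o=robot.get_obs(); T=np.eye(4); T[:3,:3]=Rn.from_quat(o["tool_rot"]).as_matrix(); T[:3,3]=o["position"]
        W=T@c["T_tool_cam"]; R=W[:3,:3].T; t=-R@W[:3,3]
    else: R,t=c["R"],c["t"]
    K=np.array([[c["fx"],0,c["cx"]],[0,c["fy"],c["cy"]],[0,0,1]])
    return K,R,t
def plane(C,uv,z):
    K,R,t=C; d=R.T@np.linalg.inv(K)@np.r_[uv,1]; o=-R.T@t
    return o+d*(z-o[2])/d[2]
def pix(C,X):
    K,R,t=C; p=K@(R@np.asarray(X)+t); return p[:2]/p[2]
def tri(C1,u1,C2,u2):
    P=[c[0]@np.c_[c[1],c[2]] for c in(C1,C2)]
    X=cv2.triangulatePoints(*P,np.array(u1,float).reshape(2,1),np.array(u2,float).reshape(2,1))[:,0]
    return X[:3]/X[3]
def snap(name):
    C=cam("wrist"); im=robot.camera("wrist"); cv2.imwrite(f"pics/{name}.png",im); np.savez(f"pics/{name}.npz",K=C[0],R=C[1],t=C[2]); return C,im
def load(name):
    d=np.load(f"pics/{name}.npz"); return (d["K"],d["R"],d["t"]),cv2.imread(f"pics/{name}.png")
def go(p,yaw=None,hold=None):
    """shift in tool units (x4cm) to bring TCP to p; turn units about tool z"""
    o=robot.get_obs(); R=Rn.from_quat(o["tool_rot"]).as_matrix()
    d=R.T@(np.asarray(p)-o["position"])
    print("t%.2f pos"%o["time"],o["position"].round(4),"shift units",(d/.04).round(3),"rows",np.ceil(np.abs(d).max()/.04), "yawY",np.degrees(np.arctan2(R[1,1],R[0,1])).round(1),"tilt",R[:,2].round(3),"w",o["grip_width"].round(4))
E
python3 - <<'E'
from h import *
S,T=cam("scene"),cam("top")
im=cv2.imread("pics/top0.png"); sc=cv2.imread("pics/scene0.png")
for u in[(347,248),(387,245),(340,285),(386,282)]:
    x0,y0=u[0]-15,u[1]-15; g=im[y0:y0+30,x0:x0+30].min(2)
    m=(g>140).astype(np.uint8); cs,_=cv2.findContours(m,cv2.RETR_EXTERNAL,cv2.CHAIN_APPROX_NONE); c=max(cs,key=cv2.contourArea)
    (a,b),r=cv2.minEnclosingCircle(c); print(u,(a+x0,b+y0),r,plane(T,(a+x0,b+y0),.005).round(4))
print("rodtop",plane(T,(173,271),.125).round(3),"knob",plane(T,(251,257),.142).round(3))
a=cv2.resize(im[190:310,140:300],(800,600),interpolation=cv2.INTER_CUBIC); cv2.imwrite("pics/c1.png",a)
b=cv2.resize(sc[160:280,180:340],(800,600),interpolation=cv2.INTER_CUBIC); cv2.imwrite("pics/c2.png",b)
E
```

```text
(347, 248) (346.80000019073486, 248.0) 8.765942573547363 [ 0.5101 -0.1372  0.005 ]
(387, 245) (386.625, 244.625) 8.77684497833252 [ 0.5218 -0.2401  0.005 ]
(340, 285) (339.24193572998047, 284.8870964050293) 8.736766815185547 [ 0.4144 -0.1202  0.005 ]
(386, 282) (386.0, 281.2857141494751) 8.6897611618042 [ 0.4271 -0.2406  0.005 ]
rodtop [0.439 0.274 0.125] knob [0.477 0.091 0.142]
```

View pics/c1.png

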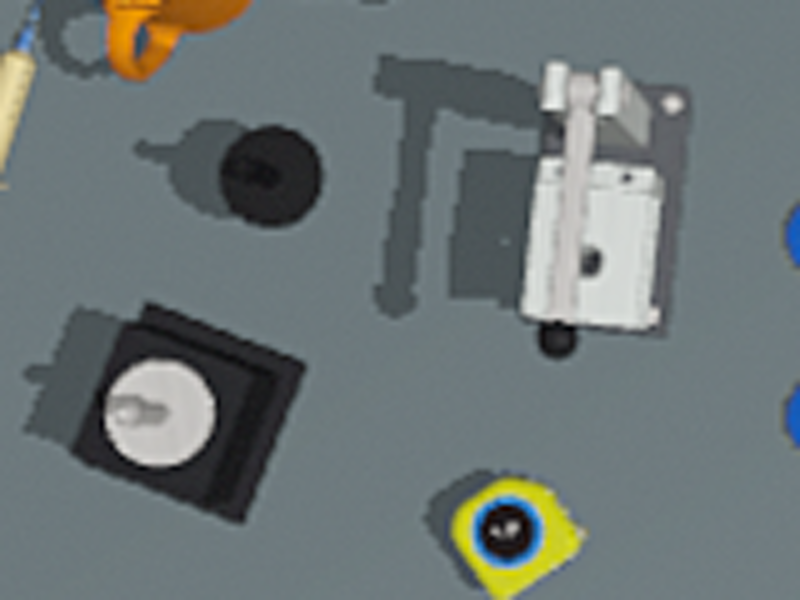

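View pics/c2.png

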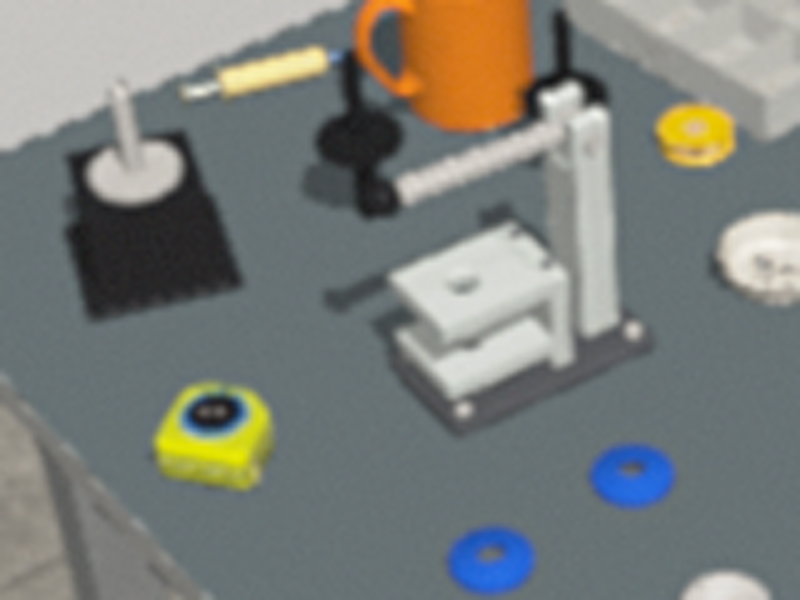

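Run:
```python
from h import *
S,T=cam("scene"),cam("top")
for n,s,t,z in[("knob",(255.6,199),(251.4,258),.142),("rodtop",(204,177),(165.3,272),.125),("hole",(272.6,216.6),(258,242.4),.072),("hingeL",(294,182),(256.5,207.5),.142)]:
    print(n,tri(S,s,T,t).round(3),plane(T,t,z).round(4),plane(S,s,z).round(4))
# flange centre and base corners (top crop)
for n,c,z in[("flange",(160,412),.067),("ear c1",(522,318),.072),("ear c2",(655,328),.072),("ear c3",(540,155),.072),("ear4",(662,165),.072),("bar near",(566,318),.147),("bar far",(582,95),.147)]:
    print(n,plane(T,(140+c[0]/5,190+c[1]/5),z).round(4))
go([.477,.09,.25])
```

```text
knob [0.475 0.09  0.147] [0.4747 0.0902 0.142 ] [0.478  0.0956 0.142 ]
rodtop [0.437 0.293 0.123] [0.4365 0.2921 0.125 ] [0.4357 0.2891 0.125 ]
hole [0.515 0.084 0.071] [0.5146 0.0848 0.072 ] [0.5155 0.083  0.072 ]
hingeL [0.591 0.082 0.15 ] [0.5919 0.0826 0.142 ] [0.5969 0.0913 0.142 ]
flange [0.4351 0.2935 0.067 ]
ear c1 [0.4862 0.1171 0.072 ]
ear c2 [0.4832 0.0518 0.072 ]
ear c3 [0.5665 0.1111 0.072 ]
ear4 [0.5633 0.0511 0.072 ]
bar near [0.4848 0.0858 0.147 ]
bar far [0.5878 0.0821 0.147 ]Traceback (most recent call last):
  File "<stdin>", line 8, in <module>
  File "h.py", line 29, in go
    print("t%.2f pos"%o["time"],o["position"].round(4),"shift units",(d/.04).round(3),"rows",np.ceil(np.abs(d).max()/.04), "yawY",np.degrees(np.arctan2(R[1,1],R[0,1])).round(1),"tilt",R[:,2].round(3),"w",o["grip_width"].round(4))
                                                                                                                                                                                                            ^^^^^^^^^^^^^^^^^^^^^
AttributeError: 'float' object has no attribute 'round'
```

```bash
sed -i 's/o\["grip_width"\].round(4)/round(o["grip_width"],4)/' h.py; python3 -c "
from h import *
go([.475,.09,.25])"
```

```text
t0.10 pos [0.1687 0.6012 0.2327] shift units [-10.827 -10.233  -0.417] rows 11.0 yawY 74.3 tilt [-0.001 -0.002 -1.   ] w 0.087
```

>>> jog_arm(motion=[0,0,0,0,0,-1,-1,0,0,0,0,0,-1,-1,0,0,0,0,0,-1,-1])

```text
time: 0.48
position: [0.1688, 0.6013, 0.2329]
tool_rot: [0.031, 1.0, -0.001, -0.0]
ft_force: [-0.4, -0.2, 0.4]
grip_width: 0.0868
grip_force: 0.0
```

```bash
python3 -c "
from h import *
go([.475,.09,.25])"
```

```text
t0.47 pos [0.1688 0.6013 0.2329] shift units [ -8.433 -12.285  -0.415] rows 13.0 yawY 86.4 tilt [-0.001 -0.001 -1.   ] w 0.0868
```

>>> jog_arm(motion=[-0.7,-1,-0.05,0,0,0,-1,-0.7,-1,-0.05,0,0,0,-1,-0.7,-1,-0.05,0,0,0,-1,-0.7,-1,-0.05,0,0,0,-1,-0.7,-1,-0.05,0,0,0,-1,-0.7,-1,-0.05,0,0,0,-1,-0.7,-1,-0.05,0,0,0,-1,-0.7,-1,-0.05,0,0,0,-1,-0.7,-1,-0.02,0,0,0,-1,-0.7,-1,0,0,0,0,-1,-0.7,-1,0,0,0,0,-1,-0.7,-1,0,0,0,0,-1])

```text
time: 1.98
position: [0.4738, 0.0996, 0.2502]
tool_rot: [0.032, 0.999, 0.0, -0.0]
ft_force: [0.4, 0.5, -0.4]
grip_width: 0.0873
grip_force: 0.0
```

>>> jog_arm(motion=[0,-0.28,0,0,0,0,-1,0,0,0,0,0,0,-1,0,0,0,0,0,0,-1])

```text
time: 2.35
position: [0.4716, 0.0909, 0.2502]
tool_rot: [0.032, 0.999, 0.0, -0.001]
ft_force: [0.5, -0.3, 0.1]
grip_width: 0.0869
grip_force: 0.0
```

```bash
python3 -c "
from h import *
C,im=snap('w1')
go([.475,.09,.25])
for p in [(.475,.09,.142),(.515,.084,.072),(.4354,.293,.067)]: print(pix(C,p))"
```

```text
t2.40 pos [0.4718 0.091  0.2503] shift units [-0.082 -0.021  0.007] rows 1.0 yawY 86.4 tilt [-0.001  0.    -1.   ] w 0.0869
[324.67261816 245.50033024]
[321.71544178 264.17814076]
[529.09768417 172.99025778]
```

View pics/w1.png

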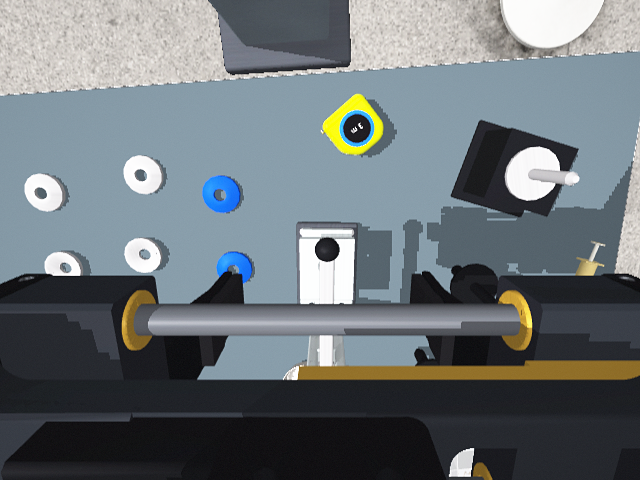

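Knob at (326.5,249), bracket edges vertical in the wrist view (yaw aligned), rod flange (533,173), the rod top (573,178).

```bash
python3 -c "
from h import *
C,im=load('w1')
k=plane(C,(326.5,249.5),.142);print(k,plane(C,(533,173),.067),plane(C,(572,178),.125))
g=im[200:245,280:375].astype(int).min(2); print([ (r+200,list(np.where(g[r]>150)[0][[0,-1]]+280)) for r in (35,40) if (g[r]>150).any()])
go([k[0],k[1],.134])"
```

```text
[0.47844917 0.09125652 0.142     ] [0.43565139 0.29681899 0.067     ] [0.43557542 0.29420042 0.125     ]
[(235, [np.int64(301), np.int64(351)]), (240, [np.int64(299), np.int64(354)])]
t2.40 pos [0.4718 0.091  0.2503] shift units [-0.168  0.015  2.907] rows 3.0 yawY 86.4 tilt [-0.001  0.    -1.   ] w 0.0869
```

>>> jog_arm(motion=[-0.13,0,0.9,0,0,0,-1,0,0,1,0,0,0,-1,0,0,1,0,0,0,-1,0,0,0,0,0,0,1,0,0,0,0,0,0,1,0,0,0,0,0,0,1,0,0,0,0,0,0,1,0,0,0,0,0,0,1,0,0,0,0,0,0,1], grip_force=15)

```text
time: 3.52
position: [0.478, 0.0895, 0.1347]
tool_rot: [0.032, 0.999, -0.0, 0.0]
ft_force: [0.0, 0.8, 0.7]
grip_width: 0.0349
grip_force: 0.0
```

```bash
python3 -c "
from h import *
go([.477,.09,.134])
# arc table: tool-frame x (−bracket x), z(down)
import numpy as np
th=np.arange(0,1.81,.15); X=115*np.cos(th); Z=-115*np.sin(th)
print(np.c_[th[1:],np.diff(X)/40,np.diff(Z)/40].round(2))"
```

```text
t3.52 pos [0.478  0.0895 0.1347] shift units [0.025 0.01  0.016] rows 1.0 yawY 86.3 tilt [ 0.001 -0.    -1.   ] w 0.0349
[[ 0.15 -0.03 -0.43]
 [ 0.3  -0.1  -0.42]
 [ 0.45 -0.16 -0.4 ]
 [ 0.6  -0.22 -0.37]
 [ 0.75 -0.27 -0.34]
 [ 0.9  -0.32 -0.29]
 [ 1.05 -0.36 -0.24]
 [ 1.2  -0.39 -0.19]
 [ 1.35 -0.41 -0.13]
 [ 1.5  -0.43 -0.06]
 [ 1.65 -0.43  0.  ]
 [ 1.8  -0.43  0.07]]
```

>>> jog_arm(motion=[0,0,0,0,0,0,1,0,0,0,0,0,0,1,0,0,0,0,0,0,1])

```text
time: 3.9
position: [0.4779, 0.0906, 0.1343]
tool_rot: [0.033, 0.999, 0.001, 0.0]
ft_force: [-0.3, 6.1, 0.2]
grip_width: 0.0178
grip_force: 15.0
```

>>> jog_arm(motion=[-0.03,0,-0.43,0,0,0,1,-0.1,0,-0.42,0,0,0,1,-0.16,0,-0.4,0,0,0,1,-0.22,0,-0.37,0,0,0,1,-0.27,0,-0.34,0,0,0,1,-0.32,0,-0.29,0,0,0,1,-0.36,0,-0.24,0,0,0,1,-0.39,0,-0.19,0,0,0,1,-0.41,0,-0.13,0,0,0,1,-0.43,0,-0.06,0,0,0,1,-0.43,0,0,0,0,0,1,-0.43,0,0.07,0,0,0,1])

```text
time: 5.4
position: [0.6168, 0.0807, 0.2434]
tool_rot: [0.032, 0.999, 0.0, -0.005]
ft_force: [-2.4, 1.4, -8.0]
grip_width: 0.0182
grip_force: 15.0
```

```bash
python3 -c "
from h import *
go([.477,.09,.134]); o=robot.get_obs(); print(o['ft_force'])
cv2.imwrite('pics/s2.png',cv2.resize(robot.camera('scene')[90:270,180:420],(800,600)))"
```

```text
t5.40 pos [0.6168 0.0807 0.2434] shift units [3.477 0.008 2.768] rows 4.0 yawY 86.3 tilt [-0.009  0.    -1.   ] w 0.0182
[-2.37009016  1.42893578 -8.01683628]
```

View pics/s2.png

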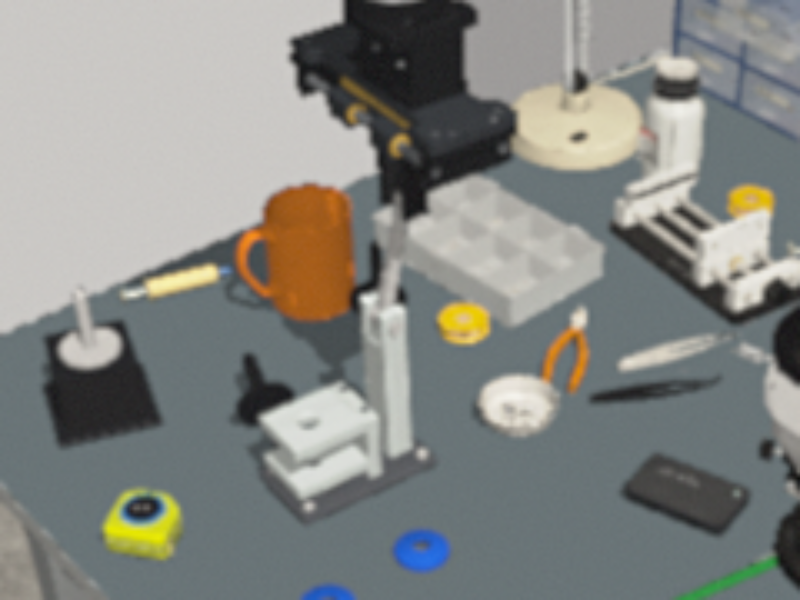

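Lever is standing up and leaning back past vertical, held by the gripper. Release and go to the rod.

>>> jog_arm(motion=[0,0,0,0,0,0,-1,0,0,0,0,0,0,-1,0,0,0,0,0,0,-1,0,0,-1,0,0,0,-1,0,0,-0.5,0,0,0,-1])

```text
time: 6.08
position: [0.6205, 0.0803, 0.3094]
tool_rot: [0.032, 0.999, -0.0, 0.002]
ft_force: [0.3, 0.4, -0.4]
grip_width: 0.0598
grip_force: 0.0
```

```bash
python3 -c "
from h import *
go([.4355,.294,.24])"
```

```text
t6.08 pos [0.6205 0.0803 0.3094] shift units [4.968 5.035 1.71 ] rows 6.0 yawY 86.3 tilt [ 0.005 -0.001 -1.   ] w 0.0598
```

>>> jog_arm(motion=[0.8,0.8,0,0,0,0,-1,0.8,0.8,0,0,0,0,-1,0.8,0.8,0.2,0,0,0,-1,0.8,0.8,0.5,0,0,0,-1,0.8,0.8,0.5,0,0,0,-1,0.8,0.8,0.5,0,0,0,-1,0.17,0.23,0,0,0,0,-1,0,0,0,0,0,0,-1,0,0,0,0,0,0,-1])

```text
time: 7.2
position: [0.4359, 0.2936, 0.2395]
tool_rot: [0.033, 0.999, 0.0, 0.002]
ft_force: [-0.0, -1.2, 0.1]
grip_width: 0.0871
grip_force: 0.0
```

```bash
python3 -c "
from h import *
C,im=snap('w2')
go([.4355,.294,.24])
print(pix(C,[.4355,.2945,.125]),pix(C,[.4355,.2945,.067]))"
```

```text
t7.25 pos [0.4358 0.2934 0.2393] shift units [ 0.01   0.015 -0.018] rows 1.0 yawY 86.2 tilt [ 0.003  0.001 -1.   ] w 0.0871
[326.5714599  238.17334432] [326.51127654 222.89912949]
```

View pics/w2.png

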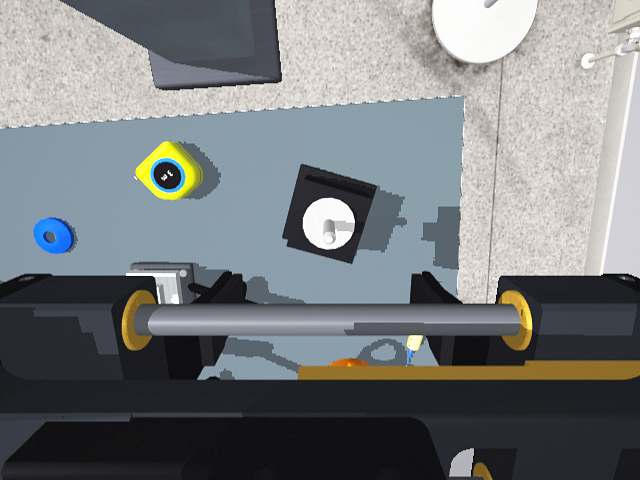

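Rod top at ≈(328,239), flange at ≈(329,223): gripper nearly centred over the rod.

```bash
python3 -c "
from h import *
C,im=load('w2')
m=(im[190:260,290:370].min(2)>170).astype(np.uint8)
c=max(cv2.findContours(m,cv2.RETR_EXTERNAL,cv2.CHAIN_APPROX_NONE)[0],key=cv2.contourArea)
(a,b),s,_=cv2.fitEllipse(cv2.convexHull(c)); print(a+290,b+190,s)
p=plane(C,(a+290,b+190),.067);print(p,plane(C,(328.5,238.5),.125))
go([p[0],p[1],.107-.008])"
```

```text
328.31423568725586 223.01883697509766 (51.539493560791016, 51.86907958984375)
[0.43573665 0.29626665 0.067     ] [0.43588026 0.29606055 0.125     ]
t7.25 pos [0.4358 0.2934 0.2393] shift units [0.017 0.069 3.507] rows 4.0 yawY 86.2 tilt [ 0.003  0.001 -1.   ] w 0.0871
```

>>> jog_arm(motion=[0,0.07,0.5,0,0,0,-1,0,0,1,0,0,0,-1,0,0,1,0,0,0,-1,0,0,1,0,0,0,-1,0,0,0,0,0,0,1,0,0,0,0,0,0,1,0,0,0,0,0,0,1,0,0,0,0,0,0,1,0,0,0,0,0,0,1,0,0,0,0,0,0,1,0,0,0,0,0,0,1,0,0,0,0,0,0,1], grip_force=35)

```text
time: 8.75
position: [0.4342, 0.2968, 0.0983]
tool_rot: [0.032, 0.999, -0.0, -0.0]
ft_force: [-0.5, 0.4, -0.2]
grip_width: 0.015
grip_force: 0.0
```

>>> jog_arm(motion=[0,0,0,0,0,0,1,0,0,0,0,0,0,1,0,0,0,0,0,0,1,0,0,0,0,0,0,1])

```text
time: 9.25
position: [0.4342, 0.2967, 0.0983]
tool_rot: [0.032, 0.999, -0.0, -0.0]
ft_force: [-0.7, -0.4, -0.3]
grip_width: 0.0097
grip_force: 35.0
```

>>> jog_arm(motion=[0,0,-0.4,0,0,0,1,0,0,-0.6,0,0,0,1,0,0,-0.8,0,0,0,1,0,0,-0.8,0,0,0,1,0,0,-0.4,0,0,0,1,0,0,0,0,0,0,1])

```text
time: 10.0
position: [0.4351, 0.2974, 0.2204]
tool_rot: [0.032, 0.999, 0.001, 0.002]
ft_force: [0.1, 0.4, -2.3]
grip_width: 0.01
grip_force: 35.0
```

```bash
python3 -c "
from h import *
go([.56,.21,.24])"
```

```text
t10.00 pos [0.4351 0.2974 0.2204] shift units [-3.259 -1.978 -0.481] rows 4.0 yawY 86.3 tilt [ 0.004  0.002 -1.   ] w 0.01
```

>>> jog_arm(motion=[-0.65,-0.4,-0.1,0,0,0,1,-0.65,-0.4,-0.1,0,0,0,1,-0.65,-0.4,-0.1,0,0,0,1,-0.65,-0.4,-0.1,0,0,0,1,-0.65,-0.4,-0.1,0,0,0,1,0,0,0,0,0,0,1,0,0,0,0,0,0,1])

```text
time: 10.88
position: [0.5575, 0.2087, 0.2372]
tool_rot: [0.032, 0.999, -0.0, -0.002]
ft_force: [-0.3, 0.2, -2.7]
grip_width: 0.0099
grip_force: 35.0
```

```bash
python3 -c "
from h import *
C,im=snap('w3')
go([.515,.084,.24]); print(pix(C,[.515,.084,.072]))"
```

```text
t10.93 pos [0.5573 0.209  0.2374] shift units [ 0.855 -3.185 -0.062] rows 4.0 yawY 86.3 tilt [-0.003 -0.    -1.   ] w 0.0097
[190.50081211 190.4653157 ]
```

View pics/w3.png

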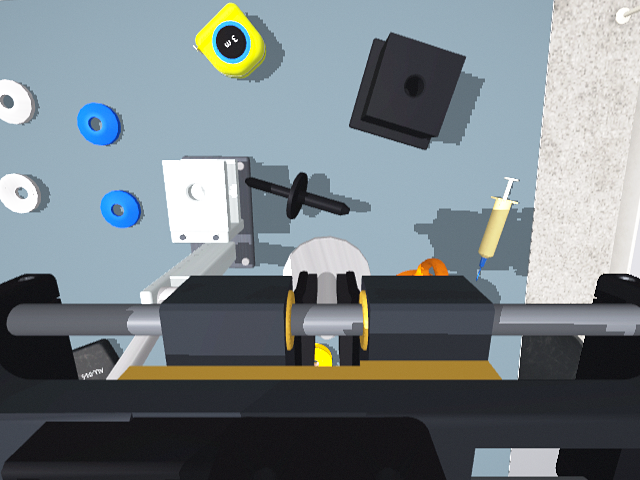

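The hole is at ≈(196,191), held flange at ≈(327,280); a black decoy has been tipped over and lies beside the bracket (harmless height). Fit hole and flange.

```bash
python3 -c "
from h import *
from scipy.optimize import least_squares
C,im=load('w3')
g=im.astype(int).min(2)
c=cv2.resize(im[170:212,175:217],(588,588),interpolation=cv2.INTER_CUBIC); d=cv2.resize(im[225:285,270:385],(800,417)); 
cv2.imwrite('pics/w3c.png',np.vstack([np.pad(c,((0,0),(0,212),(0,0)))]))
cv2.imwrite('pics/w3d.png',d)
print(g[180:204,183:210])
"
```

```text
[[255 255 255 255 255 255 255 255 255 255 255 255 255 255 255 255 255 255
  255 255 255 255 255 255 255 255 255]
 [255 255 255 255 255 255 255 255 255 255 255 255 255 255 255 255 255 255
  255 255 255 255 255 255 255 255 255]
 [255 255 255 255 255 255 255 255 255 255 255 255 255 255 255 255 255 255
  255 255 255 255 255 255 255 255 255]
 [255 255 255 255 255 255 255 255 250 246 242 229 253 252 253 254 255 255
  255 255 255 255 255 255 255 255 255]
 [255 255 255 255 255 255 249 231 220 200 223 255 255 255 255 255 254 254
  255 255 255 255 255 255 255 255 255]
 [255 255 255 255 255 249 232 217 164 151 255 255 255 255 255 255 255 255
  253 255 255 255 255 255 255 255 255]
 [255 255 255 255 246 228 212 170 150 254 255 255 255 255 255 255 255 255
  246 253 255 255 255 255 255 255 255]
 [255 255 255 255 224 207 164 140 165 255 255 255 255 255 255 255 255 255
  233 236 254 255 255 255 255 255 255]
 [255 255 255 234 227 173 143 146 206 255 255 255 255 255 255 255 255 255
  245 225 249 255 255 255 255 255 255]
 [255 255 255 222 227 165 144 150 248 255 255 255 255 255 255 255 255 255
  253 227
[... 912 characters left out ...]
 255 255 255 255 255]
 [255 255 255 255 255 252 244 234 197 161 163 163 231 255 255 255 255 255
  255 255 255 255 255 255 255 255 255]
 [255 255 255 255 255 255 253 247 243 221 181 164 161 196 244 252 251 255
  254 255 254 255 255 255 255 255 255]
 [255 255 255 255 255 255 255 255 253 249 242 241 232 231 217 234 245 254
  253 254 255 255 255 255 255 255 255]
 [255 255 255 255 255 255 255 255 255 255 254 254 253 253 251 254 255 255
  255 255 255 255 255 255 255 255 255]
 [255 255 255 255 255 255 255 255 255 255 255 255 255 255 255 255 255 255
  255 255 255 255 255 255 255 255 255]
 [255 255 255 255 255 255 255 255 255 255 255 255 255 255 255 255 255 255
  255 255 255 255 255 255 255 255 255]]
```

View pics/w3d.png

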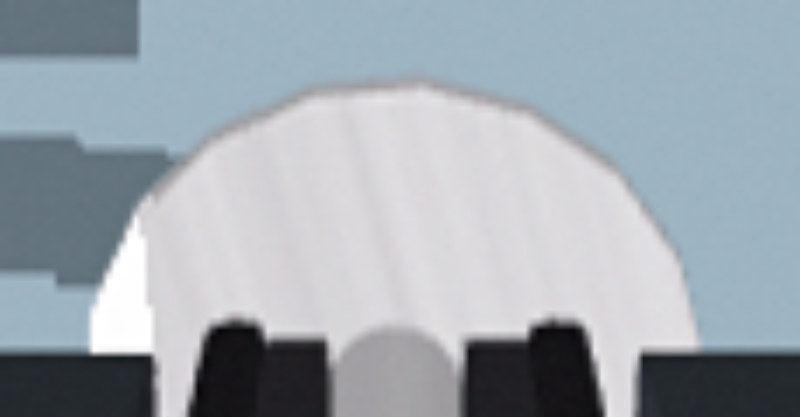

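```bash
python3 -c "
from h import *
from scipy.optimize import least_squares
C,im=load('w3')
g=im[232:275,270:385].astype(int)
m=((g[:,:,0]-g[:,:,2]<12)&(g.min(2)>140)).astype(np.uint8)
c=max(cv2.findContours(m,cv2.RETR_EXTERNAL,cv2.CHAIN_APPROX_NONE)[0],key=cv2.contourArea)[:,0]
H=np.array([p for p in cv2.convexHull(c)[:,0] if p[1]<40])+[270,232]
P=np.array([plane(C,p,.2061)[:2] for p in H])
o=[.5573,.209]
s=least_squares(lambda v:np.hypot(*(P-v[:2]).T)-v[2],[*o,.026]); print(len(H),s.x,np.abs(s.fun).max())
s2=least_squares(lambda v:np.hypot(*(P-v[:2]).T)-.026,o); print(s2.x,np.abs(s2.fun).max())
h=plane(C,(195.3,191.7),.072);print('hole',h)
f=np.r_[s2.x]; go([.5573+h[0]-f[0],.209+h[1]-f[1],.2374])
"
```

```text
16 [0.55881587 0.2091696  0.02562653] 0.00021543764093814866
[0.55927213 0.20917441] 0.00027877971823385764
hole [0.51643846 0.08831393 0.072     ]
t10.93 pos [0.5573 0.209  0.2374] shift units [ 8.750e-01 -3.083e+00  3.000e-03] rows 4.0 yawY 86.3 tilt [-0.003 -0.    -1.   ] w 0.0097
```

>>> jog_arm(motion=[0.88,0,0,0,0,0,1,0,-0.8,0,0,0,0,1,0,-0.8,0,0,0,0,1,0,-0.8,0,0,0,0,1,0,-0.68,0,0,0,0,1,0,0,0,0,0,0,1,0,0,0,0,0,0,1])

```text
time: 11.8
position: [0.5153, 0.0889, 0.2383]
tool_rot: [0.032, 0.999, 0.0, -0.0]
ft_force: [1.1, -0.3, -2.2]
grip_width: 0.0102
grip_force: 35.0
```

```bash
python3 -c "
from h import *
go([.5145,.0881,.178])"
```

```text
t11.80 pos [0.5153 0.0889 0.2383] shift units [ 0.017 -0.023  1.508] rows 2.0 yawY 86.3 tilt [-0.     0.001 -1.   ] w 0.0102
```

>>> jog_arm(motion=[0.02,-0.02,0.8,0,0,0,1,0,0,0.75,0,0,0,1,0,0,0,0,0,0,1,0,0,0,0,0,0,1])

```text
time: 12.3
position: [0.5157, 0.0879, 0.1771]
tool_rot: [0.032, 1.0, 0.0, 0.001]
ft_force: [0.2, 0.2, -2.1]
grip_width: 0.0101
grip_force: 35.0
```

>>> jog_arm(motion=[0,0,0.12,0,0,0,1,0,0,0.12,0,0,0,1,0,0,0.12,0,0,0,1,0,0,0,0,0,0,1])

```text
time: 12.8
position: [0.5146, 0.0871, 0.1616]
tool_rot: [0.032, 0.999, 0.0, -0.001]
ft_force: [0.2, 0.9, -3.2]
grip_width: 0.0097
grip_force: 35.0
```

```bash
python3 -c "
from h import *
go([.5145,.0881,.1083]); o=robot.get_obs(); print(o['ft_force'],o['moment'])"
```

```text
t12.80 pos [0.5146 0.0871 0.1616] shift units [0.004 0.024 1.331] rows 2.0 yawY 86.3 tilt [-0.001  0.    -1.   ] w 0.0097
[ 0.17474903  0.91182844 -3.20454114] [-0.00672424  0.03094949  0.00317683]
```

>>> jog_arm(motion=[0,0.01,0.12,0,0,0,1,0,0,0.12,0,0,0,1,0,0,0.12,0,0,0,1,0,0,0,0,0,0,1])

```text
time: 13.3
position: [0.5146, 0.0876, 0.147]
tool_rot: [0.032, 0.999, 0.0, -0.001]
ft_force: [0.1, 0.4, -2.6]
grip_width: 0.0099
grip_force: 35.0
```

>>> jog_arm(motion=[0,0,0.2,0,0,0,1,0,0,0.2,0,0,0,1,0,0,0.12,0,0,0,1,0,0,0.12,0,0,0,1,0,0,0,0,0,0,1])

```text
time: 13.92
position: [0.5148, 0.0876, 0.1215]
tool_rot: [0.032, 0.999, -0.0, -0.0]
ft_force: [0.7, 1.5, -2.0]
grip_width: 0.0096
grip_force: 35.0
```

>>> jog_arm(motion=[0,0,0.12,0,0,0,1,0,0,0.12,0,0,0,1,0,0,0.06,0,0,0,1,0,0,0,0,0,0,1])

```text
time: 14.42
position: [0.5148, 0.0876, 0.1097]
tool_rot: [0.032, 0.999, -0.0, -0.0]
ft_force: [-0.5, 1.0, -3.1]
grip_width: 0.01
grip_force: 35.0
```

>>> jog_arm(motion=[0,0,0.03,0,0,0,1,0,0,0,0,0,0,1,0,0,0,0,0,0,-1,0,0,0,0,0,0,-1,0,0,0,0,0,0,-1,0,0,0,0,0,0,-1,0,0,-1,0,0,0,-1,0,0,-1,0,0,0,-1,0,0,-1,0,0,0,-1,0,0,-0.5,0,0,0,-1])

```text
time: 15.68
position: [0.5159, 0.0876, 0.2512]
tool_rot: [0.032, 0.999, -0.0, 0.002]
ft_force: [0.3, -0.2, 0.2]
grip_width: 0.0816
grip_force: 0.0
```

```bash
python3 -c "
from h import *
C,im=snap('w4')
go([.515,-.137,.25])
im=im.copy()
print(pix(C,[.515,.088,.135]),pix(C,[.515,.088,.077]))
m=(im[150:275,280:380].min(2)>150)
"
```

```text
t15.72 pos [0.517  0.0876 0.253 ] shift units [-0.31  -5.607  0.077] rows 6.0 yawY 86.3 tilt [ 0.007 -0.    -1.   ] w 0.0837
[325.98835142 237.03363206] [326.06845079 221.97772288]
```

View pics/w4.png

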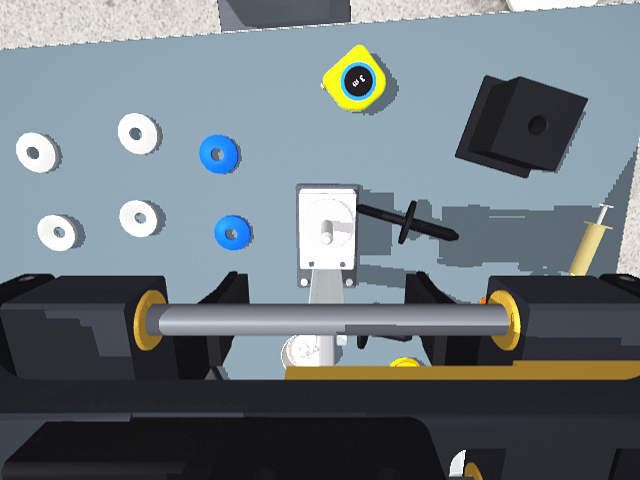

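Rod is seated (top at (327,238), flange (329,221) on the ear). Next, a look over the four washers.

>>> jog_arm(motion=[0,-0.9,0,0,0,0,-1,0,-0.9,0,0,0,0,-1,0,-0.9,0,0,0,0,-1,0,-0.9,0,0,0,0,-1,0,-0.9,0,0,0,0,-1,0,-0.9,0,0,0,0,-1,0,-0.9,0,0,0,0,-1,0,-0.5,0,0,0,0,-1,0,0,0.6,0,0,0,-1,0,0,0.2,0,0,0,-1,0,0,0,0,0,0,-1,0,0,0,0,0,0,-1])

```text
time: 17.23
position: [0.4979, -0.1836, 0.2173]
tool_rot: [0.032, 0.999, -0.0, 0.0]
ft_force: [-0.4, -0.1, 0.1]
grip_width: 0.0871
grip_force: 0.0
```

```bash
python3 -c "
from h import *
C,im=snap('w5')
go([.515,-.137,.25])
from math import pi
m=((im[:275].min(2)>150)&(im[:275,:,0].astype(int)-im[:275,:,2]<25)).astype(np.uint8)
tiles=[]
for c in cv2.findContours(m,cv2.RETR_EXTERNAL,cv2.CHAIN_APPROX_NONE)[0]:
    a=cv2.contourArea(c)
    if 400<a<5000:
        (x,y),s,_=cv2.fitEllipse(cv2.convexHull(c)); print((round(x,1),round(y,1)),np.round(s,1),plane(C,(x,y),.0025).round(4),plane(C,(x,y),.0065).round(4))
        x,y=int(x),int(y); x=np.clip(x,32,607);y=max(y,32);tiles.append(cv2.resize(im[y-32:y+32,x-32:x+32],(260,260)))
tiles=tiles[:6]+[np.zeros_like(tiles[0])]*max(0,6-len(tiles))
cv2.imwrite('pics/w5t.png',np.vstack([np.hstack(tiles[:3]),np.hstack(tiles[3:6])]))
"
```

```text
t17.27 pos [ 0.498  -0.1837  0.2174] shift units [-0.35   1.191 -0.815] rows 2.0 yawY 86.4 tilt [ 0.001 -0.001 -1.   ] w 0.0873
(277.4, 241.0) [38.7 40.2] [ 0.5236 -0.2401  0.0025] [ 0.5226 -0.2394  0.0065]
(369.3, 225.5) [39.9 40.7] [ 0.5123 -0.1359  0.0025] [ 0.5114 -0.1363  0.0065]
(604.5, 233.2) [ 91.4 114. ] [0.5378 0.1276 0.0025] [0.5366 0.1242 0.0065]
(268.7, 153.6) [41.8 44. ] [ 0.4277 -0.2397  0.0025] [ 0.4277 -0.239   0.0065]
(383.4, 133.1) [42.5 45.7] [ 0.4148 -0.1184  0.0025] [ 0.4149 -0.119   0.0065]
(497.4, 13.8) [ 36.6 212.1] [ 0.3129 -0.0076  0.0025] [ 0.3141 -0.0094  0.0065]
```

View pics/w5t.png

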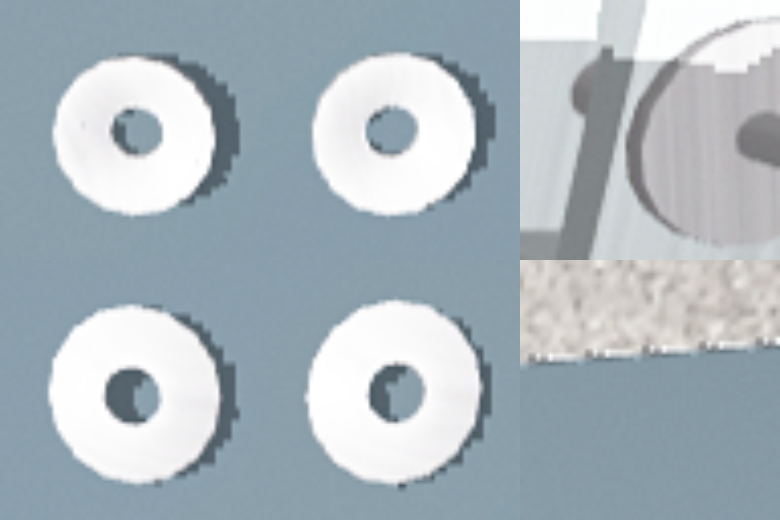

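Two far washers (tiles top) have longer shadows and bores shifted toward camera nadir (cup up); two near ones look cup down. Check numerically by bore parallax.

```bash
python3 -c "
from h import *
C,im=load('w5'); S=cam('scene'); sc=cv2.imread('pics/scene0.png')
for p in [(.523,-.2395),(.5118,-.136),(.4277,-.2395),(.4148,-.1187)]:
  for nm,c,i,f in(('wrist',C,im,6),('scene',S,sc,8)):
    X=np.r_[p,.005]
    up=pix(c,X+[0,0,.01])-pix(c,X)
    u=pix(c,X); r=32 if nm=='wrist' else 20
    x0,y0=(u-r).round().astype(int); t=cv2.resize(i[y0:y0+2*r,x0:x0+2*r],None,fx=f,fy=f,interpolation=cv2.INTER_CUBIC)
    g=t.min(2); th,_=cv2.threshold(g,0,255,cv2.THRESH_OTSU); m=(g>th).astype(np.uint8)
    cs,h=cv2.findContours(m,cv2.RETR_CCOMP,cv2.CHAIN_APPROX_NONE)
    k=max(range(len(cs)),key=lambda j:cv2.contourArea(cs[j]) if h[0][j][3]<0 else 0)
    ch=[j for j in range(len(cs)) if h[0][j][3]==k]
    b=max(ch,key=lambda j:cv2.contourArea(cs[j])) if ch else None
    o=np.array(cv2.fitEllipse(cs[k])[0])/f
    if b is not None:
      q=np.array(cv2.fitEllipse(cs[b])[0])/f; print(p,nm,'bore-disc',(q-o).round(2),'up10mm',up.round(2),'equiv mm',((q-o)@up/(up@up)*10).round(2),'boreA',cv2.contourArea(cs[b])/f/f)
    else: print(p,nm,'nobore')
"
```

```text
(0.523, -0.2395) wrist bore-disc [ 0.67 -0.98] up10mm [-1.28  2.43] equiv mm -4.29 boreA 121.93055555555556
(0.523, -0.2395) scene bore-disc [0.25 1.56] up10mm [ 0.13 -2.78] equiv mm -5.56 boreA 18.1640625
(0.5118, -0.136) wrist bore-disc [-0.55 -0.82] up10mm [1.14 2.05] equiv mm -4.21 boreA 126.41666666666667
(0.5118, -0.136) scene bore-disc [0.11 1.47] up10mm [-0.04 -2.78] equiv mm -5.31 boreA 14.8203125
(0.4277, -0.2395) wrist bore-disc [-0.49  0.42] up10mm [-1.64  0.15] equiv mm 3.18 boreA 155.41666666666666
(0.4277, -0.2395) scene bore-disc [-0.09 -1.63] up10mm [-0.04 -2.77] equiv mm 5.9 boreA 16.6796875
(0.4148, -0.1187) wrist bore-disc [0.68 0.23] up10mm [ 1.62 -0.44] equiv mm 3.55 boreA 162.34722222222223
(0.4148, -0.1187) scene bore-disc [-0.22 -1.63] up10mm [-0.23 -2.78] equiv mm 5.89 boreA 12.78125
```

Confirmed: far pair (x≈.52) cup up, near pair (x≈.42) cup down; with 2+2 I'll stack down, up, down, up (rim seated on flange).

```bash
cat >> h.py <<'E'
def wash(C,im,p,z):
    """white disc nearest to p, as world point at height z"""
    m=((im[:275].min(2)>150)&(im[:275,:,0].astype(int)-im[:275,:,2]<25)).astype(np.uint8); out=[]
    for c in cv2.findContours(m,cv2.RETR_EXTERNAL,cv2.CHAIN_APPROX_NONE)[0]:
        if 400<cv2.contourArea(c)<9000:
            (x,y),s,_=cv2.fitEllipse(cv2.convexHull(c)); q=plane(C,(x,y),z)
            if max(s)/min(s)<1.35: out.append((np.hypot(*(q[:2]-p[:2])),q.round(4),np.round(s,1)))
    return sorted(out,key=lambda a:a[0])[:4]
E
python3 -c "
from h import *
go([.4148,-.1186,.012])"
```

```text
t17.27 pos [ 0.498  -0.1837  0.2174] shift units [2.186 1.494 5.132] rows 6.0 yawY 86.4 tilt [ 0.001 -0.001 -1.   ] w 0.0873
```

Move over it first (z≈.09), then refine.

>>> jog_arm(motion=[0.8,0.5,0.6,0,0,0,-0.4,0.8,0.5,0.6,0,0,0,-0.4,0.59,0.49,0.6,0,0,0,-0.4,0,0,0.6,0,0,0,-0.4,0,0,0.6,0,0,0,-0.4,0,0,0,0,0,0,-0.4,0,0,0,0,0,0,-0.4])

```text
time: 18.15
position: [0.4147, -0.1191, 0.0975]
tool_rot: [0.032, 0.999, -0.0, 0.001]
ft_force: [0.9, -0.5, -0.3]
grip_width: 0.0613
grip_force: 0.0
```

```bash
python3 -c "
from h import *
C,im=snap('w6')
for w in wash(C,im,[.4148,-.1187],.0025): print(w)
p=wash(C,im,[.4148,-.1187],.0025)[0][1]
go([p[0],p[1],.012])"
```

```text
(np.float64(0.0007883990803028461), array([ 0.4156, -0.1189,  0.0025]), array([57.1, 58.1]))
(np.float64(0.12302986257720816), array([ 0.4293, -0.2409,  0.0025]), array([53. , 59.9]))
t18.20 pos [ 0.4148 -0.1192  0.0977] shift units [-0.016  0.01   2.142] rows 3.0 yawY 86.3 tilt [ 0.002 -0.001 -1.   ] w 0.0609
```

>>> jog_arm(motion=[-0.02,0.01,0.8,0,0,0,-0.4,0,0,0.8,0,0,0,-0.4,0,0,0.4,0,0,0,-0.4,0,0,0.13,0,0,0,-0.4,0,0,0,0,0,0,-0.4,0,0,0,0,0,0,1,0,0,0,0,0,0,1,0,0,0,0,0,0,1,0,0,0,0,0,0,1,0,0,0,0,0,0,1], grip_force=20)

```text
time: 19.45
position: [0.4151, -0.1186, 0.012]
tool_rot: [0.032, 0.999, -0.0, 0.001]
ft_force: [-0.1, -0.0, 6.2]
grip_width: 0.043
grip_force: 20.0
```

```bash
python3 -c "
from h import *
go([.515,.088,.2]);print(robot.get_obs()['grip_force'],robot.get_obs()['ft_force'])"
```

```text
t19.45 pos [ 0.4151 -0.1186  0.012 ] shift units [-2.166  5.312 -4.701] rows 6.0 yawY 86.3 tilt [ 0.001 -0.001 -1.   ] w 0.043
20.001317225396633 [-1.09804166e-01 -3.50115019e-03  6.18983341e+00]
```

>>> jog_arm(motion=[0,0,-0.5,0,0,0,1,0,0,-1,0,0,0,1,0,0,-1,0,0,0,1,0,0,-1,0,0,0,1,0,0.6,-1,0,0,0,1,-0.7,0.8,-0.2,0,0,0,1,-0.7,0.8,0,0,0,0,1,-0.75,0.8,0,0,0,0,1,0,0,0,0,0,0,1,0,0,0,0,0,0,1])

```text
time: 20.7
position: [0.5071, -0.004, 0.1989]
tool_rot: [0.032, 0.999, 0.0, -0.001]
ft_force: [0.1, -0.6, -0.7]
grip_width: 0.0429
grip_force: 20.0
```

```bash
python3 -c "
from h import *
C,im=snap('w7')
go([.516,.088,.2])
for z in(.135,.077): print(pix(C,[.5165,.088,z]))
for w in wash(C,im,[.5165,.088],.077): print(w)"
```

```text
t20.75 pos [ 0.5069 -0.0044  0.199 ] shift units [-0.077  2.32  -0.024] rows 3.0 yawY 86.3 tilt [-0.002  0.    -1.   ] w 0.0428
[461.57345847 263.83910413]
[434.9759696  241.33705878]
(np.float64(0.01005682262777872), array([0.5122, 0.0789, 0.077 ]), array([ 89.5, 117.6]))
(np.float64(0.10569580966756152), array([ 0.5618, -0.0075,  0.077 ]), array([85.6, 92.6]))
(np.float64(0.19855403650695377), array([ 0.4959, -0.1095,  0.077 ]), array([40.2, 44.1]))
(np.float64(0.27995816252854483), array([ 0.5049, -0.1917,  0.077 ]), array([37.8, 44.8]))
```

View pics/w7.png

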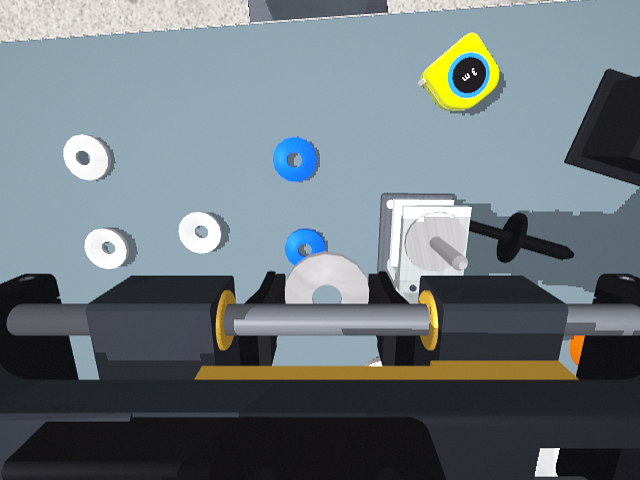

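Rod tip at (461,263), flange centre ≈(436,241), agreeing with prediction; washer held level at (327,285).

>>> jog_arm(motion=[-0.04,0.8,0,0,0,0,1,-0.04,0.8,0,0,0,0,1,0,0.72,0,0,0,0,1,0,0,0,0,0,0,1,0,0,0,0,0,0,1])

```text
time: 21.38
position: [0.5169, 0.0871, 0.1995]
tool_rot: [0.033, 0.999, -0.0, -0.0]
ft_force: [0.3, -0.0, -1.2]
grip_width: 0.0429
grip_force: 20.0
```

```bash
python3 -c "
from h import *
go([.516,.088,.145])"
```

```text
t21.38 pos [0.5169 0.0871 0.1995] shift units [0.022 0.022 1.362] rows 2.0 yawY 86.3 tilt [-0.001 -0.001 -1.   ] w 0.0429
```

>>> jog_arm(motion=[0.02,0.02,0.6,0,0,0,1,0,0,0.6,0,0,0,1,0,0,0.2,0,0,0,1,0,0,0.2,0,0,0,1,0,0,0,0,0,0,1])

```text
time: 22.0
position: [0.5167, 0.0887, 0.1355]
tool_rot: [0.032, 0.999, -0.0, -0.0]
ft_force: [0.1, 0.4, 0.2]
grip_width: 0.0431
grip_force: 20.0
```

>>> jog_arm(motion=[0,0,0.3,0,0,0,1,0,0,0.3,0,0,0,1,0,0,0.3,0,0,0,1,0,0,0,0,0,0,1])

```text
time: 22.5
position: [0.5158, 0.0891, 0.0982]
tool_rot: [0.032, 0.999, -0.0, -0.001]
ft_force: [-0.3, -0.5, 0.4]
grip_width: 0.0432
grip_force: 20.0
```

```bash
python3 -c "
from h import *
go([.516,.088,.0905]); print(robot.get_obs()['ft_force'])"
```

```text
t22.50 pos [0.5158 0.0891 0.0982] shift units [-0.008 -0.028  0.193] rows 1.0 yawY 86.3 tilt [-0.003  0.    -1.   ] w 0.0432
[-0.31601941 -0.53726273  0.39568178]
```

>>> jog_arm(motion=[0,-0.02,0.18,0,0,0,1,0,0,0,0,0,0,1,0,0,0,0,0,0,-0.4,0,0,0,0,0,0,-0.4,0,0,0,0,0,0,-0.4,0,0,-0.5,0,0,0,-0.4,0,0,-1,0,0,0,-0.4,0,0,-1,0,0,0,-0.4,0,0,-0.3,0,0,0,-0.4])

```text
time: 23.62
position: [0.5181, 0.0883, 0.2069]
tool_rot: [0.032, 0.999, -0.0, 0.003]
ft_force: [0.0, -0.3, -0.1]
grip_width: 0.061
grip_force: 0.0
```

```bash
python3 -c "
from h import *
go([.5118,-.136,.1])"
```

```text
t23.62 pos [0.5181 0.0883 0.2069] shift units [-0.19  -5.606  2.672] rows 6.0 yawY 86.3 tilt [ 0.005 -0.    -1.   ] w 0.061
```

>>> jog_arm(motion=[-0.1,-0.8,0,0,0,0,-0.4,-0.09,-0.8,0,0,0,0,-0.4,0,-0.8,0,0,0,0,-0.4,0,-0.8,0.5,0,0,0,-0.4,0,-0.8,0.6,0,0,0,-0.4,0,-0.8,0.6,0,0,0,-0.4,0,-0.8,0.6,0,0,0,-0.4,0,0,0.37,0,0,0,-0.4,0,0,0,0,0,0,-0.4,0,0,0,0,0,0,-0.4])

```text
time: 24.88
position: [0.5099, -0.1347, 0.0978]
tool_rot: [0.032, 1.0, 0.0, -0.0]
ft_force: [0.1, -0.1, 0.2]
grip_width: 0.061
grip_force: 0.0
```

```bash
python3 -c "
from h import *
C,im=snap('w8')
ws=wash(C,im,[.5118,-.1362],.0065)
for w in ws: print(w)
p=ws[0][1]
go([p[0],p[1],.0135])
S=robot.camera('scene'); cv2.imwrite('pics/s3.png',cv2.resize(S[150:270,210:370],(800,600),interpolation=cv2.INTER_CUBIC))"
```

```text
(np.float64(0.000642580504595992), array([ 0.5113, -0.1366,  0.0065]), array([58.2, 58.8]))
(np.float64(0.10477630964980404), array([ 0.5223, -0.2404,  0.0065]), array([54.2, 58.8]))
(np.float64(0.13273953704671962), array([ 0.4276, -0.2388,  0.0065]), array([60.7, 68.7]))
t24.93 pos [ 0.5102 -0.1348  0.0982] shift units [-0.028 -0.042  2.117] rows 3.0 yawY 86.4 tilt [ 0.001 -0.    -1.   ] w 0.0608
```

View pics/s3.png

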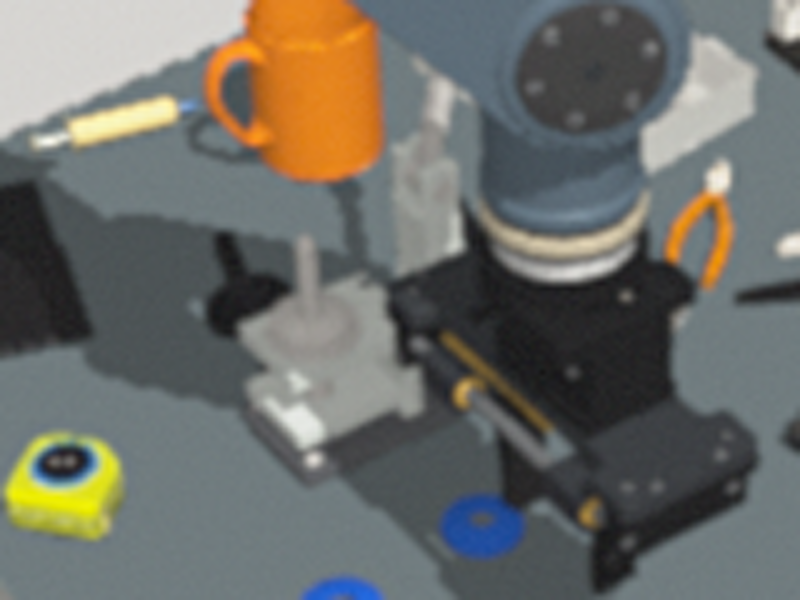

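First washer sits on the flange (dome at (315,330)), lever still up. Picking the first cup-up washer.

>>> jog_arm(motion=[-0.03,-0.04,0.8,0,0,0,-0.4,0,0,0.8,0,0,0,-0.4,0,0,0.4,0,0,0,-0.4,0,0,0.13,0,0,0,-0.4,0,0,0,0,0,0,-0.4,0,0,0,0,0,0,1,0,0,0,0,0,0,1,0,0,0,0,0,0,1,0,0,0,0,0,0,1,0,0,0,0,0,0,1], grip_force=20)

```text
time: 26.22
position: [0.5113, -0.1376, 0.0129]
tool_rot: [0.032, 0.999, -0.0, 0.001]
ft_force: [-0.2, -0.3, 5.6]
grip_width: 0.043
grip_force: 20.0
```

```bash
python3 -c "
from h import *
go([.516,.088,.2]);print(robot.get_obs()['grip_force'],robot.get_obs()['ft_force'])"
```

```text
t26.23 pos [ 0.5113 -0.1376  0.0129] shift units [ 0.241  5.634 -4.679] rows 6.0 yawY 86.3 tilt [ 0.001 -0.001 -1.   ] w 0.043
20.00077505595982 [-0.1501861  -0.26143629  5.57343252]
```

>>> jog_arm(motion=[0,0,-0.5,0,0,0,1,0,0,-1,0,0,0,1,0,0.4,-1,0,0,0,1,0,0.8,-1,0,0,0,1,0,0.8,-1,0,0,0,1,0,0.8,-0.2,0,0,0,1,0.1,0.8,0,0,0,0,1,0.13,0.8,0,0,0,0,1,0,0.8,0,0,0,0,1,0,0.43,0,0,0,0,1,0,0,0,0,0,0,1,0,0,0,0,0,0,1])

```text
time: 27.72
position: [0.5163, 0.0871, 0.2002]
tool_rot: [0.032, 0.999, -0.0, -0.0]
ft_force: [0.8, -0.2, -0.3]
grip_width: 0.0431
grip_force: 20.0
```

```bash
python3 -c "
from h import *
go([.5165,.088,.145])"
```

```text
t27.73 pos [0.5163 0.0871 0.2002] shift units [-0.005  0.023  1.379] rows 2.0 yawY 86.3 tilt [-0.    -0.001 -1.   ] w 0.0431
```

>>> jog_arm(motion=[0,0.015,0.6,0,0,0,1,0,0,0.6,0,0,0,1,0,0,0.2,0,0,0,1,0,0,0.2,0,0,0,1,0,0,0.25,0,0,0,1,0,0,0.25,0,0,0,1,0,0,0.2,0,0,0,1,0,0,0,0,0,0,1,0,0,0,0,0,0,1])

```text
time: 28.85
position: [0.5164, 0.0886, 0.1085]
tool_rot: [0.032, 0.999, -0.0, 0.0]
ft_force: [0.4, -0.4, 0.3]
grip_width: 0.043
grip_force: 20.0
```

```bash
python3 -c "
from h import *
go([.5165,.088,.1]); print(robot.get_obs()['ft_force'])"
```

```text
t28.85 pos [0.5164 0.0886 0.1085] shift units [-0.003 -0.014  0.212] rows 1.0 yawY 86.3 tilt [ 0. -0. -1.] w 0.043
[ 0.3755627  -0.37403791  0.34953737]
```

>>> jog_arm(motion=[0,0,0.2,0,0,0,1,0,0,0,0,0,0,1,0,0,0,0,0,0,-0.4,0,0,0,0,0,0,-0.4,0,0,0,0,0,0,-0.4,0,0,-0.5,0,0,0,-0.4,0,0,-1,0,0,0,-0.4,0,0,-1,0,0,0,-0.4,0.5,-0.5,0,0,0,0,-0.4,0.5,-0.9,0,0,0,0,-0.4,0.5,-0.9,0,0,0,0,-0.4])

```text
time: 30.22
position: [0.4499, -0.0001, 0.2007]
tool_rot: [0.032, 1.0, -0.0, 0.0]
ft_force: [1.0, 0.3, -0.0]
grip_width: 0.061
grip_force: 0.0
```

```bash
python3 -c "
from h import *
go([.4285,-.24,.1])"
```

```text
t30.23 pos [ 4.499e-01 -1.000e-04  2.007e-01] shift units [ 0.158 -6.018  2.52 ] rows 7.0 yawY 86.4 tilt [ 0.001 -0.    -1.   ] w 0.061
```

>>> jog_arm(motion=[0.1,-0.9,0,0,0,0,-0.4,0.06,-0.9,0,0,0,0,-0.4,0,-0.9,0,0,0,0,-0.4,0,-0.9,0.4,0,0,0,-0.4,0,-0.9,0.6,0,0,0,-0.4,0,-0.9,0.6,0,0,0,-0.4,0,-0.6,0.6,0,0,0,-0.4,0,0,0.3,0,0,0,-0.4,0,0,0,0,0,0,-0.4,0,0,0,0,0,0,-0.4])

```text
time: 31.48
position: [0.4288, -0.2376, 0.101]
tool_rot: [0.032, 1.0, -0.0, 0.0]
ft_force: [0.2, -0.0, -0.2]
grip_width: 0.0608
grip_force: 0.0
```

```bash
python3 -c "
from h import *
C,im=snap('w9')
ws=wash(C,im,[.428,-.2395],.0025)
for w in ws: print(w)
p=ws[0][1]
go([p[0],p[1],.012])"
```

```text
(np.float64(0.0004862791434438804), array([ 0.4284, -0.2392,  0.0025]), array([56.4, 57.5]))
t31.52 pos [ 0.429  -0.2377  0.1012] shift units [ 0.015 -0.037  2.229] rows 3.0 yawY 86.4 tilt [ 0.001 -0.001 -1.   ] w 0.0612
```

>>> jog_arm(motion=[0.015,-0.04,0.8,0,0,0,-0.4,0,0,0.8,0,0,0,-0.4,0,0,0.5,0,0,0,-0.4,0,0,0.12,0,0,0,-0.4,0,0,0,0,0,0,-0.4,0,0,0,0,0,0,1,0,0,0,0,0,0,1,0,0,0,0,0,0,1,0,0,0,0,0,0,1,0,0,0,0,0,0,1], grip_force=20)

```text
time: 32.78
position: [0.4283, -0.2403, 0.0121]
tool_rot: [0.032, 0.999, -0.0, 0.0]
ft_force: [0.5, 0.6, 6.3]
grip_width: 0.0427
grip_force: 20.0
```

```bash
python3 -c "
from h import *
go([.5165,.088,.2]);print(robot.get_obs()['grip_force'],robot.get_obs()['ft_force'])"
```

```text
t32.77 pos [ 0.4283 -0.2403  0.0121] shift units [-1.677  8.329 -4.702] rows 9.0 yawY 86.3 tilt [ 0.001 -0.001 -1.   ] w 0.0427
20.00112451147288 [0.51888726 0.60184178 6.29438791]
```

>>> jog_arm(motion=[0,0,-0.5,0,0,0,1,0,0,-1,0,0,0,1,0,0.8,-1,0,0,0,1,0,0.9,-1,0,0,0,1,-0.2,0.9,-1,0,0,0,1,-0.3,0.9,-0.2,0,0,0,1,-0.3,0.9,0,0,0,0,1,-0.3,0.9,0,0,0,0,1,-0.3,0.9,0,0,0,0,1,-0.28,0.9,0,0,0,0,1,0,0.8,0,0,0,0,1,0,0.43,0,0,0,0,1])

```text
time: 34.28
position: [0.5159, 0.0894, 0.1991]
tool_rot: [0.031, 1.0, -0.0, -0.001]
ft_force: [0.7, 0.2, -0.7]
grip_width: 0.0425
grip_force: 20.0
```

>>> jog_arm(motion=[0,0,0,0,0,0,1,0,0,0,0,0,0,1])

```text
time: 34.52
position: [0.5163, 0.0872, 0.1994]
tool_rot: [0.032, 0.999, -0.0, -0.0]
ft_force: [-0.7, 0.1, -0.9]
grip_width: 0.0429
grip_force: 20.0
```

```bash
python3 -c "
from h import *
go([.5165,.088,.1081])"
```

```text
t34.52 pos [0.5163 0.0872 0.1994] shift units [-0.006  0.021  2.284] rows 3.0 yawY 86.3 tilt [-0.    -0.001 -1.   ] w 0.0429
```

>>> jog_arm(motion=[0,0.015,0.6,0,0,0,1,0,0,0.6,0,0,0,1,0,0,0.2,0,0,0,1,0,0,0.2,0,0,0,1,0,0,0.25,0,0,0,1,0,0,0.2,0,0,0,1,0,0,0,0,0,0,1,0,0,0,0,0,0,1])

```text
time: 35.52
position: [0.5167, 0.0888, 0.1177]
tool_rot: [0.032, 0.999, -0.0, 0.0]
ft_force: [0.1, 0.8, -0.1]
grip_width: 0.0427
grip_force: 20.0
```

```bash
python3 -c "
from h import *
go([.5165,.088,.1081]); print(robot.get_obs()['ft_force'])"
```

```text
t35.52 pos [0.5167 0.0888 0.1177] shift units [ 0.004 -0.019  0.24 ] rows 1.0 yawY 86.3 tilt [ 0. -0. -1.] w 0.0427
[ 0.11662009  0.7802693  -0.09405796]
```

Lower, release, lift, and set off to the last washer (.5225,-.240).

>>> jog_arm(motion=[0,0,0.23,0,0,0,1,0,0,0,0,0,0,1,0,0,0,0,0,0,-0.4,0,0,0,0,0,0,-0.4,0,0,0,0,0,0,-0.4,0,0,-0.5,0,0,0,-0.4,0,0,-1,0,0,0,-0.4,0,0,-0.9,0,0,0,-0.4,0.1,-0.5,0,0,0,0,-0.4,0.1,-0.9,0,0,0,0,-0.4,0,-0.9,0,0,0,0,-0.4])

```text
time: 36.9
position: [0.5021, -0.0032, 0.2047]
tool_rot: [0.032, 0.999, -0.0, 0.0]
ft_force: [0.6, -0.5, 0.7]
grip_width: 0.0609
grip_force: 0.0
```

```bash
python3 -c "
from h import *
go([.5215,-.239,.1])"
```

```text
t36.90 pos [ 0.5021 -0.0032  0.2047] shift units [-0.855 -5.852  2.618] rows 6.0 yawY 86.4 tilt [ 0. -0. -1.] w 0.0609
```

>>> jog_arm(motion=[-0.2,-0.9,0,0,0,0,-0.4,-0.2,-0.9,0,0,0,0,-0.4,-0.2,-0.9,0,0,0,0,-0.4,-0.2,-0.9,0.4,0,0,0,-0.4,-0.05,-0.9,0.6,0,0,0,-0.4,0,-0.8,0.6,0,0,0,-0.4,0,-0.55,0.6,0,0,0,-0.4,0,0,0.4,0,0,0,-0.4,0,0,0,0,0,0,-0.4,0,0,0,0,0,0,-0.4])

```text
time: 38.15
position: [0.5218, -0.2373, 0.101]
tool_rot: [0.032, 1.0, -0.0, 0.0]
ft_force: [-0.5, -0.7, 0.2]
grip_width: 0.0608
grip_force: 0.0
```

```bash
python3 -c "
from h import *
C,im=snap('w10')
ws=wash(C,im,[.5225,-.2395],.0065)
for w in ws: print(w)
p=ws[0][1]
go([p[0],p[1],.013])"
```

```text
(np.float64(0.0006445670546448637), array([ 0.5224, -0.2389,  0.0065]), array([57.3, 58.3]))
t38.20 pos [ 0.5221 -0.2375  0.1013] shift units [-0.008 -0.033  2.207] rows 3.0 yawY 86.4 tilt [ 0.001 -0.001 -1.   ] w 0.061
```

>>> jog_arm(motion=[-0.01,-0.02,0.8,0,0,0,-0.4,0,0,0.8,0,0,0,-0.4,0,0,0.5,0,0,0,-0.4,0,0,0.1,0,0,0,-0.4,0,0,0,0,0,0,-0.4,0,0,0,0,0,0,1,0,0,0,0,0,0,1,0,0,0,0,0,0,1,0,0,0,0,0,0,1,0,0,0,0,0,0,1], grip_force=20)

```text
time: 39.45
position: [0.5222, -0.2394, 0.0131]
tool_rot: [0.032, 0.999, -0.0, 0.001]
ft_force: [0.1, 0.7, 5.7]
grip_width: 0.0426
grip_force: 20.0
```

```bash
python3 -c "
from h import *
go([.5165,.088,.2]);print(robot.get_obs()['grip_force'],robot.get_obs()['ft_force'])"
```

```text
t39.45 pos [ 0.5222 -0.2394  0.0131] shift units [ 0.665  8.156 -4.679] rows 9.0 yawY 86.3 tilt [ 0.001 -0.001 -1.   ] w 0.0426
20.00077474862337 [0.14311757 0.67346411 5.71717516]
```

>>> jog_arm(motion=[0,0,-0.5,0,0,0,1,0,0,-1,0,0,0,1,0,0.8,-1,0,0,0,1,0,0.9,-1,0,0,0,1,0.1,0.9,-1,0,0,0,1,0.1,0.9,-0.2,0,0,0,1,0.1,0.9,0,0,0,0,1,0.1,0.9,0,0,0,0,1,0.1,0.9,0,0,0,0,1,0.1,0.9,0,0,0,0,1,0.06,0.7,0,0,0,0,1,0,0.37,0,0,0,0,1])

```text
time: 40.95
position: [0.5158, 0.0899, 0.2]
tool_rot: [0.031, 1.0, -0.0, -0.001]
ft_force: [-0.1, 0.7, -1.2]
grip_width: 0.0431
grip_force: 20.0
```

>>> jog_arm(motion=[0,0,0,0,0,0,1,0,0,0,0,0,0,1])

```text
time: 41.2
position: [0.5166, 0.0879, 0.2003]
tool_rot: [0.032, 0.999, -0.0, -0.0]
ft_force: [-0.6, -0.8, -0.7]
grip_width: 0.0431
grip_force: 20.0
```

```bash
python3 -c "
from h import *
go([.5165,.088,.1181])"
```

```text
t41.20 pos [0.5166 0.0879 0.2003] shift units [0.003 0.004 2.054] rows 3.0 yawY 86.3 tilt [-0.    -0.001 -1.   ] w 0.0431
```

>>> jog_arm(motion=[0,0,0.6,0,0,0,1,0,0,0.6,0,0,0,1,0,0,0.2,0,0,0,1,0,0,0.2,0,0,0,1,0,0,0.25,0,0,0,1,0,0,0,0,0,0,1,0,0,0,0,0,0,1])

```text
time: 42.08
position: [0.5167, 0.0887, 0.1266]
tool_rot: [0.032, 0.999, -0.0, 0.0]
ft_force: [-0.6, -0.9, -0.4]
grip_width: 0.043
grip_force: 20.0
```

```bash
python3 -c "
from h import *
go([.5165,.088,.1181]); print(robot.get_obs()['ft_force'])"
```

```text
t42.08 pos [0.5167 0.0887 0.1266] shift units [ 0.004 -0.019  0.213] rows 1.0 yawY 86.3 tilt [ 0.001 -0.    -1.   ] w 0.043
[-0.62028608 -0.85985327 -0.42842115]
```

Lower, release, lift high (z≈.32).

>>> jog_arm(motion=[0,0,0.2,0,0,0,1,0,0,0,0,0,0,1,0,0,0,0,0,0,-0.4,0,0,0,0,0,0,-0.4,0,0,0,0,0,0,-0.4,0,0,-0.5,0,0,0,-0.4,0,0,-1,0,0,0,-0.4,0,0,-1,0,0,0,-0.4,0,0,-1,0,0,0,-0.4,0,0,-1,0,0,0,-0.4,0,0,0,0,0,0,-0.4,0,0,0,0,0,0,-0.4])

```text
time: 43.58
position: [0.5158, 0.0887, 0.2979]
tool_rot: [0.032, 0.999, 0.0, -0.001]
ft_force: [-0.2, 1.0, 0.1]
grip_width: 0.0609
grip_force: 0.0
```

```bash
python3 -c "
from h import *
C,im=snap('w11')
a=im[160:280,260:400]; S=robot.camera('scene')[130:250,210:350]
cv2.imwrite('pics/f.png',np.hstack([cv2.resize(v,(400,343),interpolation=cv2.INTER_CUBIC) for v in(a,S)]))
print(pix(C,[.5165,.088,.135])-[260,160],pix(cam('scene'),[.617,.081,.25])-[210,130])
go([.617,.081,.2434])"
```

```text
[65.0091205  67.05463194] [90.76826623 15.71244272]
t43.67 pos [0.5154 0.0887 0.2969] shift units [-2.551 -0.028  1.33 ] rows 3.0 yawY 86.3 tilt [-0.003  0.    -1.   ] w 0.0606
```

View pics/f.png

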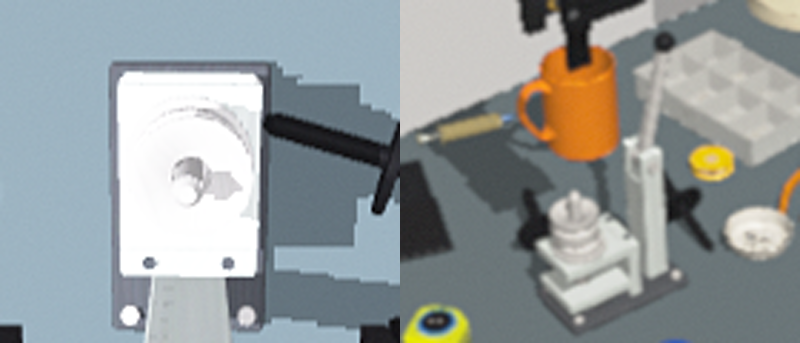

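Stack of four alternates neatly on the rod, lever knob at scene crop (665,42) as expected. Now grip the knob.

>>> jog_arm(motion=[-0.85,0,-0.1,0,0,0,-0.4,-0.85,0,0,0,0,0,-0.4,-0.85,-0.03,0,0,0,0,-0.4,0,0,0.7,0,0,0,-0.4,0,0,0.7,0,0,0,-0.4,0,0,0,0,0,0,1,0,0,0,0,0,0,1,0,0,0,0,0,0,1,0,0,0,0,0,0,1,0,0,0,0,0,0,1,0,0,0,0,0,0,1,0,0,0,0,0,0,1], grip_force=15)

```text
time: 45.18
position: [0.6186, 0.0807, 0.247]
tool_rot: [0.032, 0.999, -0.0, 0.001]
ft_force: [-0.7, -1.3, 2.7]
grip_width: 0.0187
grip_force: 15.0
```

>>> jog_arm(motion=[0,0,0,0,0,0,1])

```text
time: 45.3
position: [0.6187, 0.0807, 0.247]
tool_rot: [0.032, 0.999, -0.0, 0.001]
ft_force: [0.3, -2.3, 3.0]
grip_width: 0.0187
grip_force: 15.0
```

>>> jog_arm(motion=[0.43,0,-0.07,0,0,0,1,0.43,0,0,0,0,0,1,0.43,0,0.06,0,0,0,1,0.41,0,0.13,0,0,0,1,0.39,0,0.19,0,0,0,1,0.36,0,0.24,0,0,0,1,0.32,0,0.29,0,0,0,1,0.27,0,0.34,0,0,0,1,0.22,0,0.37,0,0,0,1,0.16,0,0.4,0,0,0,1,0.1,0,0.42,0,0,0,1,0.03,0,0.42,0,0,0,1])

```text
time: 46.8
position: [0.4752, 0.0909, 0.134]
tool_rot: [0.032, 0.999, 0.001, -0.001]
ft_force: [-0.6, 1.2, 0.8]
grip_width: 0.0185
grip_force: 15.0
```

```bash
python3 -c "
from h import *
go([.478,.0906,.1343]); print(robot.get_obs()['ft_force'])
S=robot.camera('scene'); C=cam('scene'); print(pix(C,[.478,.0906,.142]))"
```

```text
t46.80 pos [0.4752 0.0909 0.134 ] shift units [-0.07  -0.003 -0.008] rows 1.0 yawY 86.3 tilt [-0.002  0.001 -1.   ] w 0.0185
[-0.64381885  1.15569723  0.7585232 ]
[256.69019856 199.93182061]
```

>>> jog_arm(motion=[0,0,0.08,0,0,0,1,0,0,0.06,0,0,0,1,0,0,0,0,0,0,1])

```text
time: 47.22
position: [0.4754, 0.0908, 0.1304]
tool_rot: [0.032, 0.999, 0.001, -0.001]
ft_force: [-4.0, 2.6, 8.7]
grip_width: 0.0184
grip_force: 14.5
```

>>> jog_arm(motion=[0,0,0,0,0,0,-0.4,0,0,0,0,0,0,-0.4,0,0,0,0,0,0,-0.4,0,0,0,0,0,0,-0.4,0,0,-0.5,0,0,0,-0.4,0,0,-1,0,0,0,-0.4,0,0,-1,0,0,0,-0.4,0,0,-1,0,0,0,-0.4,0,0,0,0,0,0,-0.4,0,0,0,0,0,0,-0.4])

```text
time: 48.48
position: [0.4758, 0.09, 0.2685]
tool_rot: [0.032, 0.999, 0.0, -0.001]
ft_force: [0.3, -0.6, -0.5]
grip_width: 0.061
grip_force: 0.0
```

```bash
python3 -c "
from h import *
o=robot.get_obs();print(o['position'],o['grip_width'],o['time'])
for n,p in(('scene',[.478,.0906,.142]),('wrist',[.478,.0906,.142])):
    C=cam(n); im=robot.camera(n); u=pix(C,p).round().astype(int)
    t=im[u[1]-14:u[1]+15,u[0]-14:u[0]+15]; m=(t.max(2)<50).astype(np.uint8)
    k,l,s,c=cv2.connectedComponentsWithStats(m); j=1+s[1:,4].argmax(); q=c[j]+u-14
    print(n,u,q,s[j],plane(C,q,.142))
    # same point in the initial pictures: knob started at 0
    if n=='scene':
        i0=cv2.imread('pics/scene0.png')[u[1]-14:u[1]+15,u[0]-14:u[0]+15]; k,l,s,c=cv2.connectedComponentsWithStats((i0.max(2)<50).astype(np.uint8)); j=1+s[1:,4].argmax(); print('initial',c[j]+u-14,s[j])
"
```

```text
[0.47577186 0.09003711 0.26847317] 0.060973881980564554 48.475
scene [257 200] [256.31372549 207.23529412] [  9  11  10  18 102] [0.46063801 0.06643625 0.142     ]
initial [252.06493506 192.0974026 ] [  1   0  16  17 154]
wrist [326 239] [329.21513944 237.57768924] [  5   3  22  21 251] [0.47688955 0.09303067 0.142     ]
```

```bash
python3 -c "
from h import *
im=robot.camera('scene'); C=cam('scene')
t=im[190:220,246:280].max(2)
for r,row in enumerate(t): print(190+r,' '.join('%3d'%v for v in row))
H=np.array([.591,.0825,.142])
for z in(.142,.147,.154): print(z,pix(C,[.478,.0906,z]))
print(pix(C,[.5165,.088,.135]))
"
```

```text
190 121 121 119 121 122 118 121 119 122 120 122 120 120 120 119 122 122 121 121 120 121 120 120 118 119 123 132 154 165 165 184 203 211 219
191 122 121 120 121 120 121 120 122 121 121 120 119 120 121 120 120 121 122 120 118 119 120 121 122 126 143 167 199 213 207 212 218 218 217
192 120 122 121 120 121 120 120 122 120 120 120 121 120 121 119 122 121 119 118 118 123 135 150 160 163 184 202 215 219 219 219 219 216 202
193 112 120 121 122 119 122 123 121 121 121 120 121 122 120 120 118 117 116 121 131 151 173 196 209 207 212 218 218 218 219 210 199 187 174
194  98 114 122 123 123 122 121 121 119 119 119 122 121 120 119 123 124 127 141 165 194 211 215 220 221 219 219 217 205 200 191 171 153 137
195  84  98 112 120 121 122 117 110 105 111 117 120 119 123 135 156 168 168 186 202 213 219 219 219 221 215 202 195 184 175 163 138 124 118
196  80  87  98 108 116 121 109  83  61  78  95 106 114 136 169 203 219 212 214 220 219 219 217 207 201 189 176 163 148 132 129 121 119 117
197  82  80  83  91  99 113  98  58  32  41  57  69  94 147 193 218 221 221 220 221 219 207 199 193 191 192 162 128 120 
[... 2529 characters left out ...]
22 214 198
216 120 122 111  93  81  77  64  43  37  29  40  86 149 198 222 223 197 164 151 147 159 178 190 195 186 185 195 201 213 224 224 219 207 195
217 116 112 108  96  84  83  77  67  58  54  52  75 123 164 196 216 208 185 178 170 177 196 214 221 212 207 221 224 223 223 218 202 194 197
218 101  89  87  86  82  81  81  82  81  80  74  84 108 137 164 195 211 201 188 186 180 187 198 209 210 211 216 217 216 211 203 198 199 202
219  83  81  80  78  79  81  85  91 100  91  81  79  92 112 138 164 193 199 186 188 191 191 191 195 196 198 201 203 202 204 203 204 200 195
0.142 [256.69019856 199.93182061]
0.147 [256.49971616 198.36595681]
0.154 [256.23140392 196.16029162]
[269.95155849 196.64122247]
```

Knob centre at (256,200) in the scene matches z = 0.142 (lever at 0); the robot is clear.

```bash
python3 -c "
from rig import robot
print(robot.hand_in())"
```

```text
the job is handed in; nothing more can be done
None
```

I finished the assembly and handed it in; no verdict came back. The rod is seated through both ears, and all four washers found (two of each kind) alternate on it, starting cup down. The keeper lever is at its stop and the mug, tape roll and tape measure were not touched. At one point I found one of the black look-alike rods tipped over beside the bracket, possibly knocked by the arm.

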